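# Tilt a pile of serving boards into its snug box

### The arm

A 6-joint arm with a two-finger parallel gripper is mounted at the origin on a cart in front of the work surface, level with it; the furniture and walls round the work are solid. World frame = base frame: x ahead of the robot, y to its left, z up, the work surface at z = 0. Lengths are in mm, angles in rad, forces in N, time in s.
With the tool pointing down it reaches from about 300 to 775 mm from the base axis. Payload 14.6 kg.
Tool frame: the origin (TCP) lies between the finger pads; the fingertips stand ahead of it and the grasp point (between the pads) lies 11 mm behind it (manip.finger_overhang is the z of the fingertips in the tool frame, in mm); z points along the fingers, y is the line along which they close (so a half turn about z gives the same grasp; the last joint's range is limited). The gripper opens to 94 mm and grips with 3 to 60 N. Pads are 16 mm wide; open, the fingers measure 119 mm over their backs; the gripper's body (75 mm by 177 mm) begins 78 mm behind the grasp point.
Start: joints at [1.242, 0.3, 1.521, -0, 1.321, -0.067], TCP at [142.349, 531.25, 213.446] pointing down, gripper open.
Joint ranges: [-3.03, 3.03], [-0.79, 2.21], [0.23, 2.52], [-1.04, 4.18], [0, 3.07], [-2.55, 2.55]. Speed limits (rad/s): [2.22, 2.22, 2.57, 3.14, 3.14, 3.14].

### API

Orientations are given as [roll, pitch, yaw] about the fixed x, y, z axes, in that order (R = Rz(yaw) Ry(pitch) Rx(roll)).
In Python, from cell import manip gives the robot as it stands.
- The arm moves only by the tool jog_arm, never from a script. Its argument "series" is a list of rows, each a list of 7 numbers: the shift along the world's x, y, z as a fraction of full scale, then the turn, a rotation vector about the world's x, y, z as a fraction of full scale, then the closure, from 0 (fully open) to 1 (shut). In form: [[dx, dy, dz, wx, wy, wz, fingers], ...]. A call has 1 to 8 rows; each row is the pose to reach, as a shift and turn from the pose commanded when the call began; what a row does not reach only later rows make up. Full scale, the value 1, is 120 mm for a shift and 90 degrees for a turn. A row lasts 1/12 s, in which the tool goes at most 41.7 mm and 7.16 degrees, less where a joint would pass 70% of its speed; a pose out of reach is approached as far as the arm can. A call with a number of a shift or a turn outside -1 to 1 is refused whole. A call with a gripper value outside its range is refused whole. The fingers move at their own pace and stop on an object; "grip_force" is the grip in N (left out, the last holds). Time passes only in rows, so rows that repeat a pose let the fingers close. It gives the time, the measured TCP pose, the force, the opening and the grip force at its end, in the units of the state.
- manip.read_state(): the state, without advancing time (a new reading comes with each control period).
- manip.camera(name): name is "side" or "top" or "wrist"; returns a dict with "frame" (480x640x3 uint8, red, green, blue), "vfov" (degrees; the focal length in pixels is half the picture's height over the tangent of half this angle, whatever the lens; pixels are square), "cx", "cy" (the principal point, pixels), "R" (3x3) and "t" (3): a world point X has camera coordinates R X + t; the wrist camera has in their place "hand_eye" (4x4, takes a point from camera to tool coordinates, whose origin is the TCP and whose axes are the flange's). Camera axes: x right, y down, z forward; pixel columns grow to the right and rows downward; lengths in mm; the calibration is good to about 2 mm. A picture is of the moment at which its call begins: read the wrist's pose just before it. There is no depth.
- manip.sign_off(): hands the job in; it is judged then, once.
The state is a dict: "clock": time; "joints": joint angles; "qd": joint speeds; "effort": joint torques, N m; "eef_pos": TCP position; "eef_rot": TCP orientation; "wrist_force": force on the tool from outside, world axes, zero at the start; "moment": the same for the moment, N m; "finger_gap": finger opening in mm; "finger_force": force on a finger pad.
Only numpy, scipy, OpenCV 4.12 (cv2) and the standard library are available. Lean on these libraries where they do the work, as an engineer would, in place of code of your own. Each camera call takes 0.05 s, during which the arm holds its last target. There are 200 camera calls.

### The job

Three small wooden serving boards lie in one pile, half tucked under the low wooden stand. Draw the whole pile out by its free end, put it down flat on the worktop clear of the stand and let go; then take the whole pile again by the middle of its long sides and put it away in the snug wooden box, tilting it so that its lower end goes in first under the box's lip, along that end wall, before the other end is let down, until all three boards lie flat on the box's floor. Keep the boards in one pile throughout and leave everything else where it is.

Things in the scene. Friction and masses are not known exactly. Their poses are not given: they have to be found in the camera images.
- stand: low dark wooden stand, fixed: board 150 (x) x 160 (y) mm, top 64 and underside 52 mm above the worktop, on two side rails along y, inner faces 112 mm apart; open at +y and -y. Origin at worktop height under its centre. The pile lies along the stand's y and sticks out 56 to 64 mm past its +y edge; only that end can be grasped at first
- tile_1: flat brown wooden serving board, 54 (its x) x 112 (its y) x 11 mm (z), edges rounded 2 mm, about 70 g; lowest of the pile. Two cross battens beneath it carry it 10 mm above the surface, so it is 21 mm high in all; battens 40 mm long (x), 8 mm wide (y), centred at y = +-46 mm. Origin at the centre, level with the battens' feet
- tile_2: flat brown wooden serving board, 54 (its x) x 112 (its y) x 11 mm (z), edges rounded 2 mm, about 70 g; plain, middle of the pile; origin at the centre of its underside (21 mm above tile_1's origin)
- tile_3: flat brown wooden serving board, 54 (its x) x 112 (its y) x 11 mm (z), edges rounded 2 mm, about 70 g; plain, top of the pile; origin at the centre of its underside. The three lie flush on one another: the pile is 54 x 112 mm and 43 mm high, its sides begin 10 mm above the surface; the fingertips must reach down beside the lowest board to hold all three
- board_box: light brown wooden box, fixed, open above, outside 133 (x) x 70 (y) mm, inside 121 x 58 mm, walls 6 mm, floor 8 mm thick; origin at worktop height under its centre. The end wall at -x (towards the robot) carries the lip; the +x end wall has none, its top is 24 mm above the floor. Long walls: top 32 mm above the floor, with a gap for the fingers down to the floor from x = -39 to +39 mm
- box_floor (a point): centre of the box's inner floor, 8 mm above the box's origin; axes as the box's
- box_lip (a point): middle of the lip's inner edge, at its underside (x = -45.5 mm in the box), 50 mm above the floor. The lip reaches 15 mm inwards from the -x end wall over the full width and is 6 mm thick; it makes the mouth 106 mm long, shorter than the pile, so the pile goes in only tilted, one end first under the lip; tilted about 25 degrees it passes
- candle: small candle in a tin cup, 38 x 38 x 15 mm, on the stand; bystander, to be left alone; origin under its centre
- garlic: garlic bulb, 50 mm, on the stand; bystander, to be left alone; origin under its centre
- lemon: lemon, 83 x 58 x 58 mm, right of the hob; bystander, to be left alone; origin under its centre
- tomato: tomato, 74 mm wide, 69 mm high, between the lemon and the stand; bystander, to be left alone; origin under its centre
- spice_jar: spice jar, 41 mm wide, 105 mm high, left of the hob; bystander, to be left alone; origin under its centre
- teaspoon: teaspoon, 137 x 28 x 13 mm, in front of the hob; bystander, to be left alone; origin under its centre
Not all that is in view belongs to the job. What is shaped like the board_box but orange is not meant. Leave any red look-alike of the tile_3 alone.

How it is judged:
By the outcome, as a careful person would: the job done as asked, in the order asked, and still so for the second after the job is handed in, with the robot touching nothing.
It also fails if it takes over 64 s, if anything falls off the work surface, if the arm or the gripper's body presses on something with over 40 N, if the wrist force passes 120 N, or if a joint passes its speed limit or range.

## Working session

There is one attempt and no reset: what is moved stays moved. The work goes in short steps, Python scripts to look and compute and a tool call to move; the robot and the scene stay as the last step left them, time stands still between calls to the robot, and variables do not carry over. Pictures are saved under pics/ and viewed, at most 10 in all, crops included, and the job is handed in when it is done.

Besides the shell and the picture viewer there is one more tool, called as name(argument=value, ...) on one line, values as JSON. jog_arm: Moves the arm, as the interface text tells. Its arguments: {"type":"object","properties":{"series":{"type":"array"},"grip_force":{"type":"number"}},"required":["series"]}

```bash
mkdir -p pics; ls
cat > h.py <<'E'
import numpy as np, cv2
from cell import manip
from scipy.spatial.transform import Rotation as Ro
def cam(n):
    s=manip.read_state(); c=manip.camera(n)
    if n=='wrist':
        T=np.eye(4); T[:3,:3]=Ro.from_euler('xyz',s['eef_rot']).as_matrix(); T[:3,3]=s['eef_pos']
        M=np.linalg.inv(T@np.array(c['hand_eye'])); c['R'],c['t']=M[:3,:3],M[:3,3]
    c['R']=np.array(c['R']);c['t']=np.array(c['t']).ravel()
    c['f']=240/np.tan(np.radians(c['vfov'])/2); return c
def save(n,name):
    c=cam(n); cv2.imwrite('pics/%s.png'%name,c['frame'][:,:,::-1])
    np.savez('pics/%s.npz'%name,**{k:c[k] for k in('frame','R','t','f','cx','cy')}); return c
def load(name): return dict(np.load('pics/%s.npz'%name))
def proj(c,X):
    p=np.atleast_2d(X)@c['R'].T+c['t']; return p[:,:2]/p[:,2:]*c['f']+[float(c['cx']),float(c['cy'])]
def ray(c,uv):
    d=c['R'].T@np.array([(uv[0]-c['cx'])/c['f'],(uv[1]-c['cy'])/c['f'],1]); return -c['R'].T@c['t'],d/np.linalg.norm(d)
def atz(c,uv,z):
    o,d=ray(c,uv); return o+d*(z-o[2])/d[2]
def tri(cs,uvs):
    A=np.zeros((3,3));b=np.zeros(3);L=[ray(c,u) for c,u in zip(cs,uvs)]
    for o,d in L: P=np.eye(3)-np.outer(d,d);A+=P;b+=P@o
    X=np.linalg.solve(A,b); return X,[np.linalg.norm((np.eye(3)-np.outer(d,d))@(X-o)) for o,d in L]
E
python3 - <<'E'
from h import *
print(manip.finger_overhang, manip.read_state())
for n in('top','side','wrist'):
    c=save(n,n+'0'); print(n,c['vfov'],c['cx'],c['cy'],c['R'].round(3).tolist(),c['t'].round(1), [k for k in c])
E
```

```text
pics
8.0 {'clock': 0.0, 'joints': array([ 1.24239142e+00,  3.00462912e-01,  1.52159913e+00,  7.30502406e-06,
        1.32067140e+00, -6.66108923e-02]), 'qd': array([ 2.65854476e-04, -4.39761206e-04, -8.17609279e-04,  5.46638905e-05,
        6.16297684e-04,  9.30653080e-04]), 'effort': array([-7.03333135e-04, -5.31807590e+01, -3.52733767e+01,  7.07564154e-02,
        2.44054024e-02, -9.25837071e-05]), 'eef_pos': array([142.27243747, 531.01748922, 212.88317587]), 'eef_rot': array([-3.14045487e+00, -8.29925504e-05,  2.87979678e+00]), 'wrist_force': array([-0.51710351,  0.0019439 ,  0.30701264]), 'moment': array([ 0.00484364,  0.01411514, -0.01693602]), 'finger_force': 0.0, 'finger_gap': 93.67429489336301}
top 45.37992415542652 311.2923207914872 239.16568164613233 [[-0.454, -0.891, -0.017], [-0.686, 0.362, -0.631], [0.568, -0.275, -0.775]] [ 184.1  460.7 1841.6] ['frame', 'vfov', 'cx', 'cy', 'R', 't', 'f']
side 47.534897704703305 322.63042518553027 231.30968046927072 [[0.96, -0.281, -0.009], [-0.245, -0.819, -0.519], [0.139, 0.5, -0.855]] [-565.7  117.4 1593.1] ['frame', 'vfov', 'cx', 'cy', 'R', 't', 'f']
wrist 71.19651674115784 315.5284199270055 240.15986463275382 [[0.26, 0.966, -0.002], [0.939, -0.253, 0.233], [0.225, -0.062, -0.972]] [-548.9  -23.4  390.1] ['frame', 'vfov', 'cx', 'cy', 'hand_eye', 'R', 't', 'f']
```

View pics/top0.png

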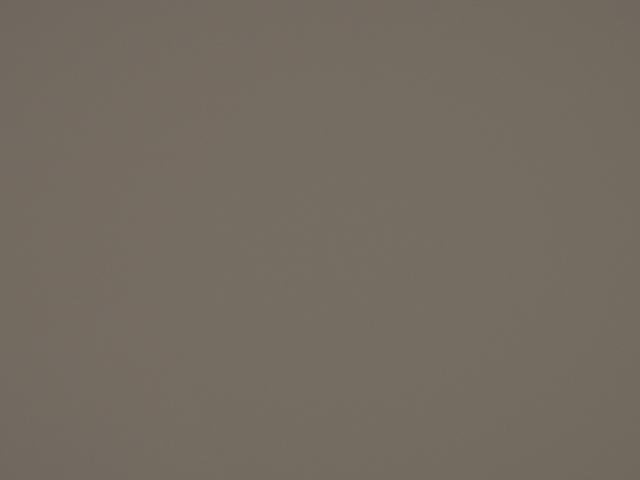

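View pics/side0.png

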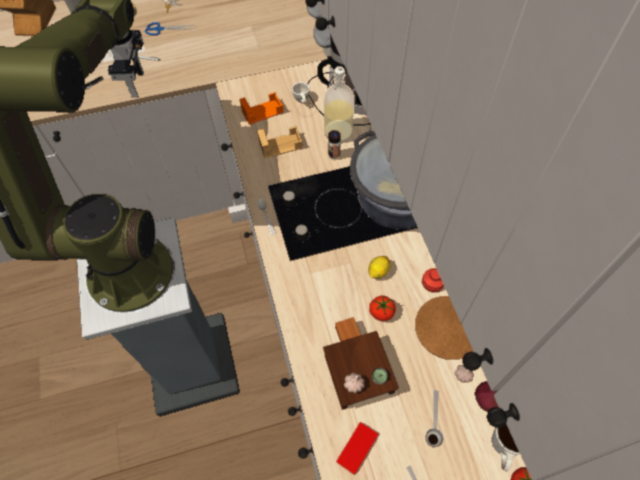

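View pics/m1.png

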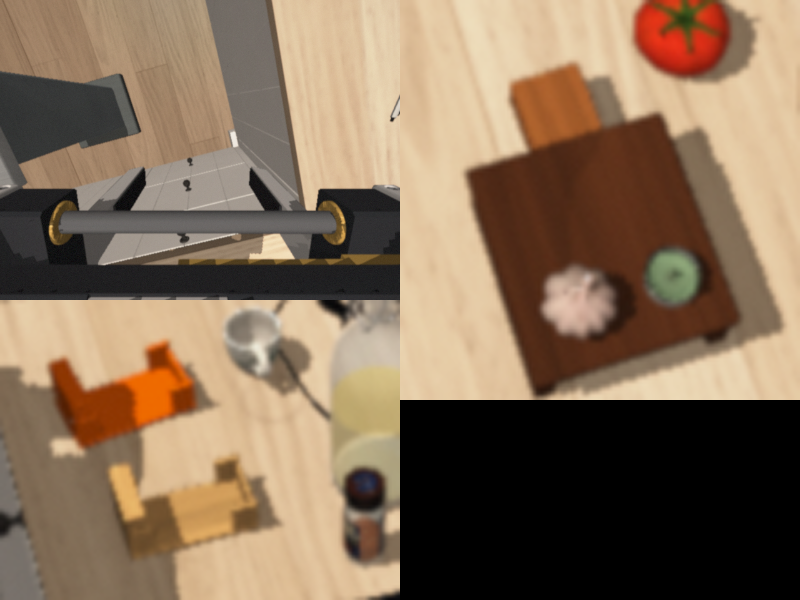

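The side view shows two box shapes: orange at (262,107) and light brown at (281,141). The light brown one is the board_box. Its tall lip end is at the left, facing the robot. The brown pile end at (347,330) sticks out of the dark stand, and the red board at (357,448) is the look-alike to leave alone. The top camera is blocked, so I'll move the wrist camera over the box.

jog_arm(series=[[0.83, -0.58, 0.1, 0, 0, -0.21, 0], [0.83, -0.58, 0.1, 0, 0, -0.21, 0], [0.83, -0.58, 0.1, 0, 0, -0.21, 0], [0.83, -0.58, 0.1, 0, 0, -0.21, 0], [0.83, -0.58, 0.1, 0, 0, -0.21, 0]])

```text
clock: 0.57
eef_pos: [243.2, 460.8, 225.6]
eef_rot: [3.141, -0.0, 2.547]
wrist_force: [0.0, -0.3, 0.2]
finger_gap: 93.7
finger_force: 0.0
```

jog_arm(series=[[0.83, -0.58, 0.1, 0, 0, -0.21, 0], [0.83, -0.58, 0.1, 0, 0, -0.21, 0], [0.83, -0.58, 0.1, 0, 0, -0.21, 0], [0.83, -0.58, 0.1, 0, 0, -0.21, 0], [0.83, -0.58, 0.1, 0, 0, -0.21, 0]])

```text
clock: 0.98
eef_pos: [341.9, 391.9, 237.2]
eef_rot: [-3.141, -0.0, 2.219]
wrist_force: [0.4, 0.1, -0.5]
finger_gap: 94.2
finger_force: 0.0
```

jog_arm(series=[[0.83, -0.58, 0, 0, 0, -0.21, 0], [0.83, -0.58, 0, 0, 0, -0.21, 0], [0.83, -0.58, 0, 0, 0, -0.21, 0], [0.83, -0.58, 0, 0, 0, -0.21, 0], [0.83, -0.58, 0, 0, 0, -0.21, 0]])

```text
clock: 1.4
eef_pos: [441.0, 322.9, 236.7]
eef_rot: [-3.14, -0.0, 1.891]
wrist_force: [0.3, -0.1, -0.3]
finger_gap: 93.9
finger_force: 0.0
```

jog_arm(series=[[0.75, -0.6, 0, 0, 0, -0.2, 0], [0.75, -0.6, 0, 0, 0, -0.2, 0], [0.75, -0.6, 0, 0, 0, -0.2, 0], [0.75, -0.6, 0, 0, 0, -0.2, 0], [0.75, -0.6, 0, 0, 0, -0.2, 0]])

```text
clock: 1.82
eef_pos: [530.5, 251.6, 236.9]
eef_rot: [-3.141, 0.0, 1.579]
wrist_force: [-0.2, 0.8, -0.4]
finger_gap: 94.0
finger_force: 0.0
```

Precise and fast. Take one picture here, then shift and take a second.

```bash
python3 -c "
from h import *
save('wrist','wb1')"
```

jog_arm(series=[[0.3, -0.5, 0, 0, 0, 0, 0], [0.3, -0.5, 0, 0, 0, 0, 0], [0.3, -0.5, 0, 0, 0, 0, 0], [0.3, -0.5, 0, 0, 0, 0, 0]])

```text
clock: 2.2
eef_pos: [566.4, 191.6, 237.5]
eef_rot: [-3.141, -0.0, 1.578]
wrist_force: [-0.5, 1.4, 0.6]
finger_gap: 94.1
finger_force: 0.0
```

```bash
python3 -c "
from h import *
save('wrist','wb2')
a=[load(n)['frame'][:,:,::-1] for n in('wb1','wb2')]
im=np.vstack([cv2.resize(x[:320],(600,300)) for x in a]); print(im.shape)
cv2.imwrite('pics/m2.png',im)"
```

```text
(600, 600, 3)
```

View pics/m2.png

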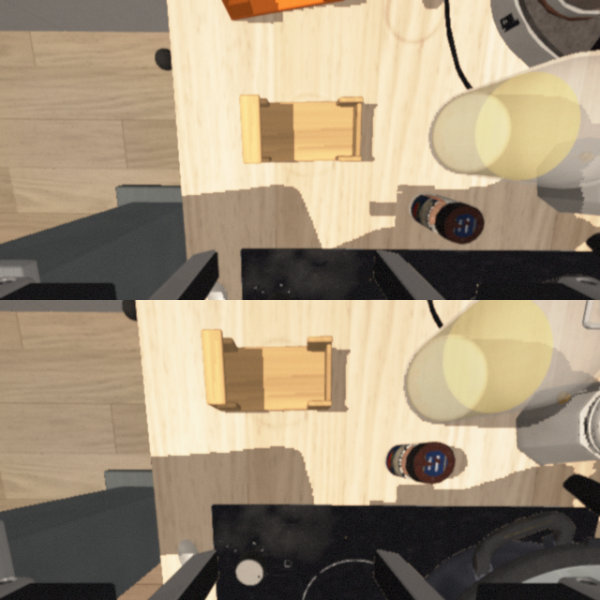

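```bash
python3 -c "
from h import *
a,b=[load(n)['frame'][:,:,::-1] for n in('wb1','wb2')]
z=lambda x:cv2.resize(x,None,fx=4,fy=4,interpolation=cv2.INTER_CUBIC)
A=z(a[95:180,250:400]);B=z(b[26:120,210:360])
A=np.vstack([A,B])[:600*2]
im=np.zeros((600,800,3),np.uint8)
A=z(a[98:173,248:398]);B=z(b[28:118,210:360])[:300]
B=cv2.resize(b[26:126,210:360],None,fx=3,fy=3,interpolation=cv2.INTER_CUBIC)
im[:300,:600]=A; im[300:,:450]=B
cv2.imwrite('pics/m3.png',im)"
```

```text
(no output)
```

View pics/m3.png

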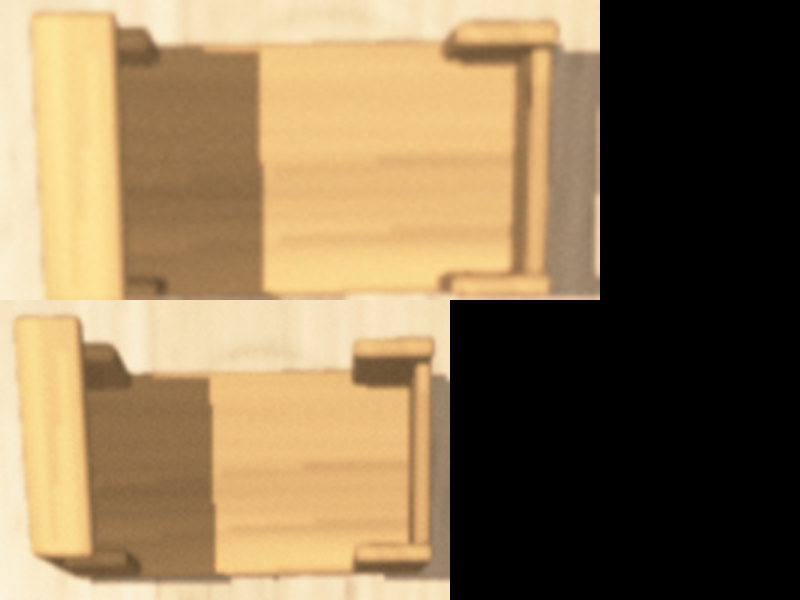

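```bash
cat > fitbox.py <<'E'
from h import *
from scipy.optimize import least_squares
c1,c2=load('wb1'),load('wb2')
O=[(c1,(-66.5,35,64),(255.5,101.2)),(c1,(-45.5,35,64),(276.8,101.5)),(c1,(66.5,35,40),(387.2,103.5)),(c1,(66.5,-35,40),(385,171)),
(c2,(-66.5,35,64),(214.8,31.7)),(c2,(-45.5,35,64),(236.7,32)),(c2,(-66.5,-35,64),(221,110)),(c2,(-45.5,-35,64),(240.7,111.3)),(c2,(66.5,35,40),(354.7,39)),(c2,(66.5,-35,40),(353.3,116))]
def res(p):
    R=Ro.from_euler('z',p[3]).as_matrix()
    return np.concatenate([proj(c,R@np.array(b)+p[:3])[0]-uv for c,b,uv in O])
r=least_squares(res,[548,326,0,0]); print(r.x.round(3),r.fun.reshape(-1,2).round(1).tolist())
p=r.x
print(proj(load('side0'),(Ro.from_euler('z',p[3]).as_matrix()@np.array([[-66.5,35,64],[-66.5,-35,64],[66.5,-35,40],[66.5,35,40]]).T).T+p[:3]).round(1))
E
python3 fitbox.py
```

```text
[ 5.37684e+02  3.39626e+02 -4.63700e+00  1.30000e-02] [[-0.0, -0.4], [0.3, -0.9], [0.1, 0.2], [-0.5, 1.3], [-0.1, 0.1], [0.5, -0.4], [-0.8, 1.6], [0.9, 0.1], [-0.2, 0.6], [-0.1, -2.2]]
[[256.  129.7]
 [261.  145.3]
 [301.  140.7]
 [295.3 125.5]]
```

jog_arm(series=[[-0.2, -0.9, 0.1, 0, 0, 0, 0], [-0.2, -0.9, 0.1, 0, 0, 0, 0], [-0.2, -0.9, 0.1, 0, 0, 0, 0], [-0.2, -0.9, 0.1, 0, 0, 0, 0]])

```text
clock: 2.58
eef_pos: [541.9, 80.8, 250.6]
eef_rot: [3.14, 0.0, 1.576]
wrist_force: [0.5, 0.2, 0.2]
finger_gap: 94.0
finger_force: 0.0
```

jog_arm(series=[[0, -0.9, 0, 0, 0, 0, 0], [0, -0.9, 0, 0, 0, 0, 0], [0, -0.9, 0, 0, 0, 0, 0], [0, -0.9, 0, 0, 0, 0, 0]])

```text
clock: 2.92
eef_pos: [542.8, -27.1, 249.5]
eef_rot: [3.141, 0.0, 1.576]
wrist_force: [0.4, -0.7, -0.1]
finger_gap: 94.1
finger_force: 0.0
```

jog_arm(series=[[0, -0.9, 0, 0, 0, 0, 0], [0, -0.9, 0, 0, 0, 0, 0], [0, -0.9, 0, 0, 0, 0, 0], [0, -0.9, 0, 0, 0, 0, 0]])

```text
clock: 3.25
eef_pos: [543.2, -134.9, 249.3]
eef_rot: [-3.141, 0.0, 1.576]
wrist_force: [-0.0, -0.5, -0.3]
finger_gap: 93.9
finger_force: 0.0
```

jog_arm(series=[[0, -0.9, 0, 0, 0, 0, 0], [0, -0.9, 0, 0, 0, 0, 0], [0, -0.9, 0, 0, 0, 0, 0], [0, -0.9, 0, 0, 0, 0, 0]])

```text
clock: 3.58
eef_pos: [543.5, -242.8, 249.0]
eef_rot: [-3.141, 0.0, 1.575]
wrist_force: [-0.7, 0.9, -0.6]
finger_gap: 93.7
finger_force: 0.0
```

jog_arm(series=[[0, -0.8, 0, 0, 0, 0, 0], [0, -0.8, 0, 0, 0, 0, 0], [0, -0.8, 0, 0, 0, 0, 0], [0, -0.8, 0, 0, 0, 0, 0], [0, -0.8, 0, 0, 0, 0, 0]])

```text
clock: 4.0
eef_pos: [544.0, -335.4, 249.1]
eef_rot: [-3.141, -0.001, 1.577]
wrist_force: [0.8, 0.6, -1.0]
finger_gap: 94.0
finger_force: 0.0
```

```bash
sed -i 's/least_squares(res,\[548,326,0,0\])/least_squares(lambda q:res([q[0],q[1],0,q[2]]),[548,326,0])/; s/p=r.x$/p=[r.x[0],r.x[1],0,r.x[2]]/' fitbox.py; python3 fitbox.py; python3 -c "
from h import *
save('wrist','ws1')"
```

```text
[5.38068e+02 3.38716e+02 1.50000e-02] [[-0.5, -0.1], [0.1, -0.6], [1.3, 0.3], [0.7, 2.2], [-1.2, -0.5], [-0.3, -1.0], [-1.6, 2.0], [0.3, 0.5], [0.6, -0.1], [0.7, -2.0]]
[[256.  128.9]
 [261.1 144.6]
 [301.1 139.9]
 [295.3 124.7]]
```

jog_arm(series=[[0.2, -0.75, 0, 0, 0, 0, 0], [0.2, -0.75, 0, 0, 0, 0, 0], [0.2, -0.75, 0, 0, 0, 0, 0], [0.2, -0.75, 0, 0, 0, 0, 0]])

```text
clock: 4.38
eef_pos: [568.0, -427.4, 248.3]
eef_rot: [-3.141, -0.001, 1.576]
wrist_force: [-1.0, 1.1, 0.3]
finger_gap: 93.8
finger_force: 0.0
```

```bash
python3 -c "
from h import *
save('wrist','ws2')
a=[load(n)['frame'][:,:,::-1] for n in('ws1','ws2')]
im=np.vstack([cv2.resize(x[:320],(600,300)) for x in a])
cv2.imwrite('pics/m4.png',im)"
```

```text
(no output)
```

View pics/m4.png

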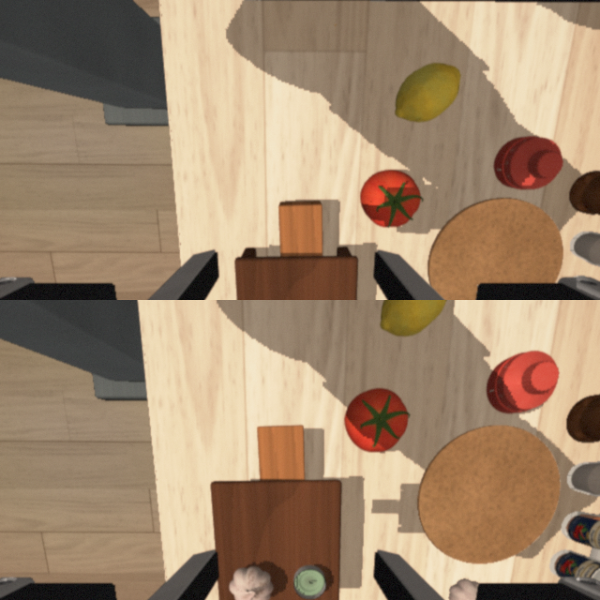

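```bash
python3 -c "
from h import *
a,b=[load(n)['frame'][:,:,::-1] for n in('ws1','ws2')]
im=np.zeros((600,800,3),np.uint8)
z=lambda x,k:cv2.resize(x,None,fx=k,fy=k,interpolation=cv2.INTER_CUBIC)
im[:300,:560]=z(a[207:282,245:385],4); im[300:,:600]=z(b[130:205,220:370],4)
cv2.imwrite('pics/m5.png',im)"
```

```text
(no output)
```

View pics/m5.png

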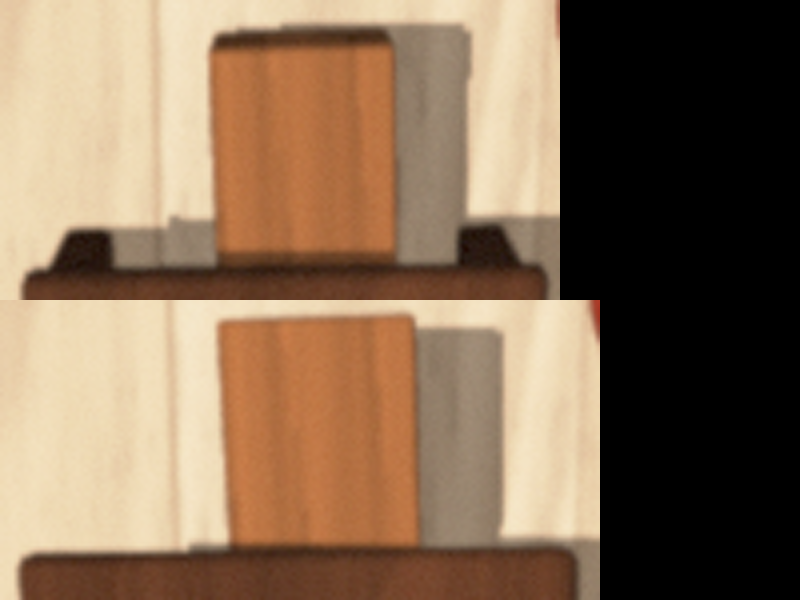

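```bash
python3 -c "
from h import *
a,b=load('ws1'),load('ws2')
for n,u,v in [('pL',(297.75,219),(274.75,135.5)),('pR',(343.5,218),(323.25,134)),('sL',(250.5,275.5),(225,193.5)),('sR',(381.5,273.5),(363.5,192.5))]:
    X,e=tri([a,b],[u,v]); z=43 if n[0]=='p' else 64
    print(n,X.round(1),np.round(e,1),atz(a,u,z).round(1),atz(b,v,z).round(1))
# pile side lines
for c,p in [(a,[(298.5,219),(300,271)]),(a,[(343.5,218),(343.7,270)]),(b,[(274.9,137),(277.6,186)]),(b,[(323.3,136),(324.5,186)])]:
    P=[atz(c,u,43) for u in p]; d=P[0]-P[1]; print(np.round(P,1).tolist(),np.degrees(np.arctan2(-d[0],d[1])).round(2))
"
```

```text
pL [ 522.9 -335.    39.1] [0.2 0.2] [ 523.2 -334.3   43. ] [ 523.1 -335.3   43. ]
pR [ 575.4 -333.3   40.3] [0.2 0.2] [ 575.4 -332.8   43. ] [ 575.2 -333.6   43. ]
sL [ 470.8 -395.8   61.7] [0.3 0.3] [ 470.9 -395.1   64. ] [ 471.7 -395.5   64. ]
sR [ 619.  -394.5   56.7] [0.2 0.2] [ 617.7 -391.9   64. ] [ 617.8 -393.8   64. ]
[[524.1, -334.3, 43.0], [525.5, -396.6, 43.0]] 1.26
[[575.4, -332.8, 43.0], [577.1, -395.1, 43.0]] 1.64
[[523.3, -336.9, 43.0], [525.0, -389.0, 43.0]] 1.91
[[575.3, -335.6, 43.0], [577.1, -388.8, 43.0]] 1.98
```

The pile end's top corners are at (523,-335) and (575,-333), with height close to 43. Its axis is turned about 1.7° and it stands out about 60 mm past the stand. I'll grasp it at y = -360.

jog_arm(series=[[-0.15, 0.56, 0, 0, 0, 0.016, 0.15], [-0.15, 0.56, 0, 0, 0, 0.016, 0.15], [-0.15, 0.56, -0.3, 0, 0, 0.016, 0.15], [-0.15, 0.56, -0.6, 0, 0, 0.016, 0.15], [-0.15, 0.56, -1, 0, 0, 0.016, 0.15], [-0.15, 0.56, -1, 0, 0, 0.016, 0.15], [-0.15, 0.56, -1, 0, 0, 0.016, 0.15]])

```text
clock: 5.02
eef_pos: [548.8, -357.8, 128.3]
eef_rot: [-3.139, -0.003, 1.603]
wrist_force: [1.3, 0.5, 0.2]
finger_gap: 80.0
finger_force: 0.0
```

jog_arm(series=[[0, 0, -0.2, 0, 0, 0, 0.15], [0, 0, -0.35, 0, 0, 0, 0.15], [0, 0, -0.35, 0, 0, 0, 0.15], [0, 0, -0.35, 0, 0, 0, 0.15]])

```text
clock: 5.35
eef_pos: [550.0, -360.1, 89.9]
eef_rot: [3.14, 0.001, 1.602]
wrist_force: [-0.7, 0.1, -0.2]
finger_gap: 79.9
finger_force: 0.0
```

```bash
python3 -c "
from h import *
s=manip.read_state(); print(s['eef_pos'],s['eef_rot'],s['finger_gap'])
save('wrist','wg1')
a=load('wg1')['frame'][:,:,::-1]; b=save('side','sg1')['frame'][:,:,::-1]
im=np.zeros((480,800,3),np.uint8); im[:300,:400]=cv2.resize(a,(400,300)); im[:400,400:]=cv2.resize(b[290:390,310:410],(400,400),interpolation=cv2.INTER_CUBIC)
cv2.imwrite('pics/m6.png',im)"
```

```text
[ 549.96895593 -360.1487292    89.94380693] [3.13998114e+00 1.17871208e-03 1.60177568e+00] 79.90421203168894
```

View pics/m6.png

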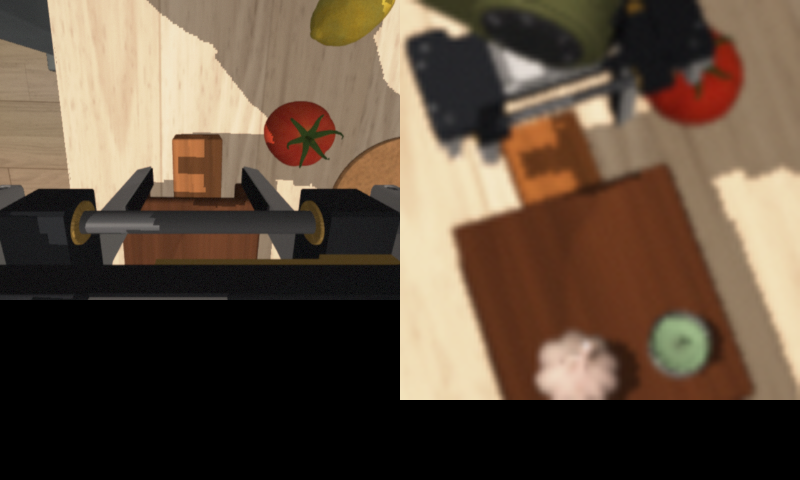

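jog_arm(series=[[0, 0, -0.2, 0, 0, 0, 0.15], [0, 0, -0.4, 0, 0, 0, 0.15], [0, 0, -0.55, 0, 0, 0, 0.15], [0, 0, -0.63, 0, 0, 0, 0.15], [0, 0, -0.63, 0, 0, 0, 0.15], [0, 0, -0.63, 0, 0, 0, 0.15]])

```text
clock: 5.95
eef_pos: [549.7, -360.7, 13.4]
eef_rot: [3.14, 0.001, 1.601]
wrist_force: [0.2, -0.6, -0.8]
finger_gap: 79.9
finger_force: 0.0
```

jog_arm(series=[[0, 0, 0, 0, 0, 0, 0.5], [0, 0, 0, 0, 0, 0, 0.5], [0, 0, 0, 0, 0, 0, 0.6], [0, 0, 0, 0, 0, 0, 0.8], [0, 0, 0, 0, 0, 0, 0.8], [0, 0, 0, 0, 0, 0, 0.8], [0, 0, 0, 0, 0, 0, 0.8], [0, 0, 0, 0, 0, 0, 0.8]], grip_force=40)

```text
clock: 6.62
eef_pos: [549.4, -360.5, 12.5]
eef_rot: [3.141, 0.001, 1.601]
wrist_force: [-0.9, 1.0, 5.9]
finger_gap: 53.6
finger_force: 40.0
```

jog_arm(series=[[0, 0, 0.025, 0, 0, 0, 0.8], [0, 0, 0.03, 0, 0, 0, 0.8], [0, 0.1, 0.03, 0, 0, 0, 0.8], [-0.01, 0.25, 0.03, 0, 0, 0, 0.8], [-0.015, 0.45, 0.03, 0, 0, 0, 0.8], [-0.02, 0.65, 0.03, 0, 0, 0, 0.8], [-0.025, 0.85, 0.03, 0, 0, 0, 0.8], [-0.03, 1, 0.03, 0, 0, 0, 0.8]])

```text
clock: 7.28
eef_pos: [545.0, -237.7, 15.1]
eef_rot: [-3.141, -0.001, 1.602]
wrist_force: [-0.1, -0.7, -1.4]
finger_gap: 53.6
finger_force: 40.0
```

jog_arm(series=[[0, 0.08, 0, 0, 0, 0, 0.8], [-0.005, 0.17, 0, 0, 0, 0, 0.8], [-0.005, 0.2, 0, 0, 0, 0, 0.8], [-0.005, 0.2, 0, 0, 0, 0, 0.8], [-0.005, 0.2, 0, 0, 0, 0, 0.8]])

```text
clock: 7.7
eef_pos: [545.0, -216.8, 15.5]
eef_rot: [3.141, 0.0, 1.601]
wrist_force: [0.1, -0.2, -2.5]
finger_gap: 53.7
finger_force: 40.0
```

```bash
python3 -c "
from h import *
s=manip.read_state(); print(s['eef_pos'],s['eef_rot'],s['finger_gap'],s['wrist_force'],s['moment'])
b=save('side','sg2')['frame'][:,:,::-1]
cv2.imwrite('pics/m7.png',cv2.resize(b[240:390,270:430],(640,600),interpolation=cv2.INTER_CUBIC))"
```

```text
[ 545.00771954 -216.84459604   15.4665789 ] [3.14142856e+00 2.01872197e-04 1.60088733e+00] 53.70572938379637 [ 0.09144568 -0.15826639 -2.53414962] [-0.00341039  0.01559669  0.0281763 ]
```

View pics/m7.png

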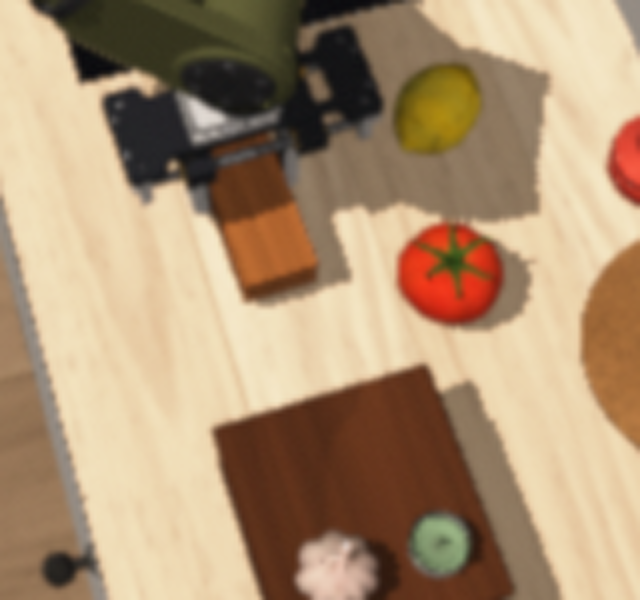

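jog_arm(series=[[0, 0, -0.01, 0, 0, 0, 0.8], [0, 0, -0.02, 0, 0, 0, 0.8], [0, 0, -0.027, 0, 0, 0, 0.8], [0, 0, -0.027, 0, 0, 0, 0.8], [0, 0, -0.027, 0, 0, 0, 0.8], [0, 0, -0.027, 0, 0, 0, 0.8]])

```text
clock: 8.25
eef_pos: [544.9, -216.8, 12.5]
eef_rot: [3.141, 0.001, 1.601]
wrist_force: [-2.9, -2.0, 3.9]
finger_gap: 53.6
finger_force: 40.0
```

jog_arm(series=[[0, 0, 0, 0, 0, 0, 0.4], [0, 0, 0, 0, 0, 0, 0.3], [0, 0, 0, 0, 0, 0, 0.15], [0, 0, 0, 0, 0, 0, 0.1], [0, 0, 0, 0, 0, 0, 0.1], [0, 0, 0, 0, 0, 0, 0.1], [0, 0, 0, 0, 0, 0, 0.1], [0, 0, 0, 0, 0, 0, 0.1]])

```text
clock: 8.92
eef_pos: [545.0, -216.3, 12.2]
eef_rot: [-3.142, -0.0, 1.601]
wrist_force: [-0.6, -0.4, 0.5]
finger_gap: 84.6
finger_force: 0.0
```

jog_arm(series=[[0, 0, 0.5, 0, 0, 0, 0.1], [0, 0, 1, 0, 0, 0, 0.1], [0, -0.2, 1, 0, 0, 0, 0.1], [0, -0.6, 1, 0, 0, 0, 0.1], [0, -0.9, 1, 0, 0, 0, 0.1], [0, -0.9, 1, 0, 0, 0, 0.1], [0, -0.9, 1, 0, 0, 0, 0.1]])

```text
clock: 9.5
eef_pos: [544.3, -326.1, 131.8]
eef_rot: [-3.141, -0.0, 1.598]
wrist_force: [-0.3, 1.0, 0.4]
finger_gap: 84.5
finger_force: 0.0
```

jog_arm(series=[[0, 0, 0.5, 0, 0, 0, 0.1], [0, 0, 0.8, 0, 0, 0, 0.1], [0, 0, 0.8, 0, 0, 0, 0.1], [0, 0, 0.8, 0, 0, 0, 0.1], [0, 0, 0.8, 0, 0, 0, 0.1]])

```text
clock: 9.92
eef_pos: [545.2, -323.2, 228.1]
eef_rot: [3.141, 0.0, 1.602]
wrist_force: [0.6, 0.5, -0.2]
finger_gap: 84.5
finger_force: 0.0
```

```bash
python3 -c "
from h import *
c=save('wrist','wp1'); f=c['frame'][:,:,::-1]
# predicted pile top corners
ctr=np.array([545.9,-246.4]); yw=.03; R=np.array([[np.cos(yw),-np.sin(yw)],[np.sin(yw),np.cos(yw)]])
P=[np.r_[R@np.array(q)+ctr,43] for q in [(-27,56),(27,56),(27,-56),(-27,-56)]]
pr=proj(c,P); print(pr.round(1).tolist())
hsv=cv2.cvtColor(f,cv2.COLOR_BGR2HSV); 
u=pr.mean(0).astype(int); print(u,hsv[u[1],u[0]],hsv[u[1],u[0]-60])
m=cv2.inRange(hsv,(5,110,60),(14,255,255)); m[300:]=0
n,l,st,ce=cv2.connectedComponentsWithStats(m); k=1+st[1:,4].argmax(); print(st[k],ce[k])
ct,_=cv2.findContours((l==k).astype(np.uint8),0,1); r=cv2.minAreaRect(max(ct,key=len)); bp=cv2.boxPoints(r); print(r,[atz(c,q,43).round(1).tolist() for q in bp])
"
```

```text
[[291.7, 91.0], [346.4, 91.0], [344.1, 204.2], [293.4, 204.1]]
[318 147] [ 12 162 195] [ 19  66 234]
[ 459  229  149   71 7735] [537.55862961 269.15307046]
((533.0, 264.0), (70.0, 148.0), 90.0) [[700.4, -324.8, 43.0], [860.6, -319.9, 43.0], [879.7, -400.8, 43.0], [711.0, -406.0, 43.0]]
```

```bash
python3 -c "
from h import *
c=load('wp1'); f=c['frame'][:,:,::-1]
hsv=cv2.cvtColor(np.ascontiguousarray(f),cv2.COLOR_BGR2HSV)
m=cv2.inRange(hsv,(3,110,40),(15,255,255)); m[250:]=0; m[:,400:]=0; m[:,:240]=0
n,l,st,ce=cv2.connectedComponentsWithStats(m); k=l[147,318]; print(st[k],ce[k])
ct,_=cv2.findContours((l==k).astype(np.uint8),0,1); r=cv2.minAreaRect(max(ct,key=len)); bp=cv2.boxPoints(r); print(r,[atz(c,q,43).round(1).tolist() for q in bp])
for y in (105,125,145,165,185): 
    x=np.where(l[y]==k)[0]; print(y,x.min(),x.max()+1,atz(c,((x.min()+x.max()+1)/2,y),43).round(1))
cv2.imwrite('pics/m8.png',cv2.resize(f[70:230,250:390],(525,600),interpolation=cv2.INTER_CUBIC))
"
```

```text
[ 292   91   54  112 5769] [318.82163287 146.04038828]
((318.4999694824219, 146.49998474121094), (52.99999237060547, 110.99998474121094), -0.0) [[519.0, -300.9, 43.0], [517.5, -191.3, 43.0], [569.8, -189.7, 43.0], [575.4, -299.2, 43.0]]
105 293 345 [ 544.6 -203.4   43. ]
125 293 345 [ 545.2 -222.3   43. ]
145 293 345 [ 545.8 -241.7   43. ]
165 294 345 [ 547.  -261.7   43. ]
185 294 345 [ 547.7 -282.2   43. ]
```

jog_arm(series=[[0.005, 0.3, 0, 0, 0, 0, 0.1], [0.005, 0.64, -0.2, 0, 0, 0, 0.1], [0.005, 0.64, -0.5, 0, 0, 0, 0.1], [0.005, 0.64, -0.8, 0, 0, 0, 0.1], [0.005, 0.64, -1, 0, 0, 0, 0.1], [0.005, 0.64, -1, 0, 0, 0, 0.1], [0.005, 0.64, -1, 0, 0, 0, 0.1]])

```text
clock: 10.55
eef_pos: [544.8, -246.8, 106.8]
eef_rot: [-3.138, -0.002, 1.601]
wrist_force: [1.1, -0.1, 0.5]
finger_gap: 84.8
finger_force: 0.0
```

jog_arm(series=[[0, 0, -0.3, 0, 0, 0, 0.1], [0, 0, -0.5, 0, 0, 0, 0.1], [0, 0, -0.7, 0, 0, 0, 0.1], [0, 0, -0.77, 0, 0, 0, 0.1], [0, 0, -0.77, 0, 0, 0, 0.1], [0, 0, -0.77, 0, 0, 0, 0.1]])

```text
clock: 11.05
eef_pos: [546.3, -247.9, 17.5]
eef_rot: [3.14, 0.001, 1.601]
wrist_force: [-0.2, -0.7, 0.3]
finger_gap: 84.9
finger_force: 0.0
```

jog_arm(series=[[0, 0.01, -0.025, 0, 0, 0, 0.1], [0, 0.01, -0.025, 0, 0, 0, 0.1], [0, 0.01, -0.025, 0, 0, 0, 0.4], [0, 0.01, -0.025, 0, 0, 0, 0.6], [0, 0.01, -0.025, 0, 0, 0, 0.8], [0, 0.01, -0.025, 0, 0, 0, 0.8], [0, 0.01, -0.025, 0, 0, 0, 0.8], [0, 0.01, -0.025, 0, 0, 0, 0.8]], grip_force=50)

```text
clock: 11.72
eef_pos: [545.6, -246.4, 12.9]
eef_rot: [3.141, 0.0, 1.601]
wrist_force: [0.5, 0.5, 2.2]
finger_gap: 53.8
finger_force: 50.0
```

jog_arm(series=[[0, 0, 0, 0, 0, 0, 0.8], [0, 0, 0, 0, 0, 0, 0.8], [0, 0, 0, 0, 0, 0, 0.8], [0, 0, 0.03, 0, 0, 0, 0.8], [0, 0, 0.1, 0, 0, 0, 0.8], [0, 0, 0.3, 0, 0, 0, 0.8], [0, 0, 0.5, 0, 0, 0, 0.8], [0, 0, 0.6, 0, 0, 0, 0.8]])

```text
clock: 12.38
eef_pos: [546.3, -246.7, 88.0]
eef_rot: [3.139, 0.001, 1.601]
wrist_force: [0.7, -0.5, -1.5]
finger_gap: 53.8
finger_force: 50.0
```

jog_arm(series=[[0, 0.1, 0.4, 0, 0, 0, 0.8], [0, 0.3, 0.8, 0, 0, 0.05, 0.8], [0.05, 0.5, 0.9, 0, 0, 0.1, 0.8], [0.07, 0.8, 0.9, 0, 0, 0.165, 0.8], [0.07, 0.8, 0.9, 0, 0, 0.165, 0.8], [0.07, 0.8, 0.9, 0, 0, 0.165, 0.8]])

```text
clock: 12.88
eef_pos: [554.1, -148.8, 193.3]
eef_rot: [3.141, 0.0, 1.863]
wrist_force: [0.4, 0.4, -3.8]
finger_gap: 54.0
finger_force: 50.0
```

jog_arm(series=[[0.07, 0.2, 0, 0, 0, 0.05, 0.8], [0.07, 0.5, 0, 0, 0, 0.1, 0.8], [0.07, 0.82, 0, 0, 0, 0.165, 0.8], [0.07, 0.82, 0, 0, 0, 0.165, 0.8], [0.07, 0.82, 0, 0, 0, 0.165, 0.8]])

```text
clock: 13.3
eef_pos: [562.2, -51.2, 192.3]
eef_rot: [-3.141, -0.001, 2.121]
wrist_force: [0.3, -1.7, -2.8]
finger_gap: 53.9
finger_force: 50.0
```

jog_arm(series=[[0.07, 0.2, 0, 0, 0, 0.05, 0.8], [0.07, 0.5, 0, 0, 0, 0.1, 0.8], [0.07, 0.82, 0, 0, 0, 0.165, 0.8], [0.07, 0.82, 0, 0, 0, 0.165, 0.8], [0.07, 0.82, 0, 0, 0, 0.165, 0.8]])

```text
clock: 13.72
eef_pos: [570.8, 46.5, 192.3]
eef_rot: [-3.141, -0.0, 2.379]
wrist_force: [0.9, -1.0, -1.4]
finger_gap: 53.6
finger_force: 50.0
```

jog_arm(series=[[0.07, 0.2, 0, 0, 0, 0.05, 0.8], [0.07, 0.5, 0, 0, 0, 0.1, 0.8], [0.07, 0.82, 0, 0, 0, 0.165, 0.8], [0.07, 0.82, 0, 0, 0, 0.165, 0.8], [0.07, 0.82, 0, 0, 0, 0.165, 0.8]])

```text
clock: 14.13
eef_pos: [579.4, 144.4, 192.3]
eef_rot: [-3.141, -0.0, 2.637]
wrist_force: [0.4, -0.7, -2.7]
finger_gap: 53.8
finger_force: 50.0
```

jog_arm(series=[[0.07, 0.2, 0, 0, 0, 0.05, 0.8], [0.07, 0.5, 0, 0, 0, 0.1, 0.8], [0.07, 0.82, 0, 0, 0, 0.165, 0.8], [0.07, 0.82, 0, 0, 0, 0.165, 0.8], [0.07, 0.82, 0, 0, 0, 0.165, 0.8]])

```text
clock: 14.55
eef_pos: [588.0, 242.4, 192.2]
eef_rot: [-3.141, -0.0, 2.895]
wrist_force: [0.8, -1.4, -2.5]
finger_gap: 53.8
finger_force: 50.0
```

jog_arm(series=[[0.07, 0.2, 0, 0, 0, 0.05, 0.8], [0.07, 0.5, 0, 0, 0, 0.1, 0.8], [0.07, 0.79, 0, 0, 0, 0.165, 0.8], [0.07, 0.79, 0, 0, 0, 0.165, 0.8], [0.07, 0.79, 0, 0, 0, 0.165, 0.8], [0.07, 0.79, 0, 0, 0, 0.165, 0.8], [0.07, 0.79, 0, 0, 0, 0.165, 0.8]])

```text
clock: 15.13
eef_pos: [596.7, 335.8, 192.9]
eef_rot: [-3.141, -0.0, -3.131]
wrist_force: [-0.2, -0.1, -2.5]
finger_gap: 53.6
finger_force: 50.0
```

```bash
cat > plan.py <<'E'
import numpy as np
from scipy.optimize import minimize
s=np.linspace
def poly():
    P=[(x,10) for x in s(-56,56,57)]+[(x,43) for x in s(-56,56,57)]+[(e,z) for e in(-56,56) for z in s(10,43,12)]
    P+=[(x,0) for e in(-46,46) for x in(e-4,e,e+4)]+[(e+d,5) for e in(-46,46) for d in(-4,4)]
    return np.array(P)
P=poly()
B=[(-200,200,-50,0),(-66.5,-60.5,-50,56),(-66.5,-45.5,50,56),(60.5,66.5,-50,24)]
def clr(px,pz,th):
    c,n=np.cos(th),np.sin(th); Q=P@np.array([[c,n],[-n,c]])+[px,pz]
    out=[]
    for x0,x1,z0,z1 in B:
        dx=np.maximum(x0-Q[:,0],Q[:,0]-x1);dz=np.maximum(z0-Q[:,1],Q[:,1]-z1)
        out.append((np.hypot(np.maximum(dx,0),np.maximum(dz,0))+np.minimum(np.maximum(dx,dz),0)).min())
    return out
if __name__=='__main__':
    for t in (28,25,20,15,12,9,6,3,0):
        th=np.radians(t); best=max(((min(clr(x,z,th)),x,z) for x in s(-10,25,36) for z in s(0,60,61)))
        print(t,np.round(best,1),np.round(clr(best[1],best[2],th),1))
    print('entry 25')
    th=np.radians(25)
    for k in range(-1,9): x,z=8+10*k*np.cos(th),28+10*k*np.sin(th); print(k,round(x,1),round(z,1),np.round(clr(x,z,th),1))
E
python3 plan.py; python3 -c "
from h import *
s=manip.read_state(); print(s['eef_pos'],s['eef_rot'],s['finger_gap'],s['joints'].round(2))
c=save('wrist','wb3'); f=c['frame'][:,:,::-1]
cv2.imwrite('pics/m9.png',cv2.resize(f[0:300,200:440],(640,800))[:1])
print(proj(c,[[538-66.5,338.7+35,64],[538-66.5,338.7-35,64],[538-45.5,338.7+35,64],[538-45.5,338.7-35,64],[538,373.7,8],[538,303.7,8]]).round(1))
print(proj(c,[[604,366,220],[548,366,220],[548,312,220],[548,339,190]]).round(1))"
```

```text
28 [ 8.3 25.  60. ] [36.5 21.4  8.3 55.7]
25 [ 9.7 25.  60. ] [38.9 23.2  9.7 53.7]
20 [11.7 25.  60. ] [42.9 25.7 11.7 50.4]
15 [13.2 25.  60. ] [47.1 27.6 13.2 46.9]
12 [13.8 25.  60. ] [49.6 28.5 13.8 44.7]
9 [14.6 25.  60. ] [52.2 29.1 14.6 42.6]
6 [16. 25. 60.] [54.8 29.9 16.  40.4]
3 [17.9 25.  60. ] [57.4 31.1 17.9 38.2]
0 [20.2 25.  60. ] [60.  32.7 20.2 36. ]
entry 25
-1 -1.1 23.8 [ 2.6 -2.9 -0.1 26.5]
0 8.0 28.0 [ 6.9 -0.4 -0.1 25.8]
1 17.1 32.2 [11.1  8.6 -0.1 26.5]
2 26.1 36.5 [15.3 17.7  2.7 30.2]
3 35.2 40.7 [19.5 26.8 11.8 35.1]
4 44.3 44.9 [23.8 36.1 21.2 35.8]
5 53.3 49.1 [28.  45.7 31.1 35.8]
6 62.4 53.4 [32.2 55.4 41.  35.8]
7 71.4 57.6 [36.5 65.2 50.9 31.4]
8 80.5 61.8 [40.7 75.1 60.9 27. ]
[596.74998581 335.76871221 192.89773381] [-3.14122599e+00 -2.97168445e-05 -3.13101983e+00] 53.59418560597352 [ 0.46  0.62  1.1  -0.    1.42 -1.12]
[[363.3  88.8]
 [279.   88. ]
 [362.3 115.6]
 [279.4 114.8]
 [353.2 168.9]
 [285.8 168.3]]
[[380.7 324.2]
 [387.8 205.3]
 [262.4 204.1]
 [323.6 197.2]]
```

```bash
python3 -c "
from h import *
f=load('wb3')['frame'][:,:,::-1]
cv2.imwrite('pics/m9.png',cv2.resize(f[75:225,245:405],(640,600),interpolation=cv2.INTER_CUBIC))"
```

```text
(no output)
```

View pics/m9.png

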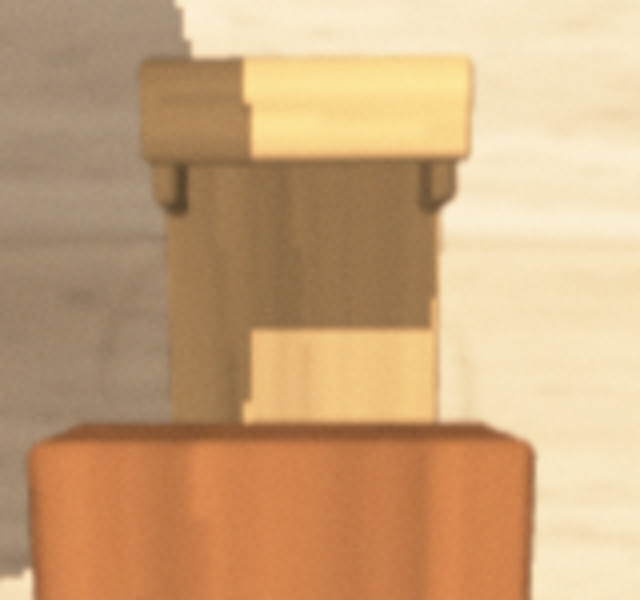

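The picture shows the lip at crop x 139..473, rows 58..158, and the box floor's outer sides at x 171 and 437. The pile's end is centred at x 281. The box is therefore at about (538.4, 340.3) with yaw 0.014. Next I'll plan the tilt path.

```bash
cat > plan2.py <<'E'
from plan import *
for t in (28,25,22,19,16,13,10,7,4,2,0):
    th=np.radians(t); b=(-9,)
    for x in s(-4,25,59):
        for z in s(0,40,81):
            if x-56*np.cos(th)-43*np.sin(th)<=-52:
                m=min(clr(x,z,th))
                if m>b[0]: b=(m,x,z)
    print(t,np.round(b,1),np.round(clr(b[1],b[2],th),1),'fullslide', np.round(min(min(clr(b[1]+k*np.cos(th),b[2]+k*np.sin(th),th)) for k in range(0,80,4)),1))
E
python3 plan2.py
```

```text
28 [ 5.1 17.5 29. ] [ 5.5  8.4  5.1 25.4] fullslide 5.1
25 [ 4.9 16.5 26. ] [ 4.9  8.1  5.  20.6] fullslide 4.9
22 [ 4.7 16.  23.5] [ 4.8  8.5  4.7 16.2] fullslide 4.7
19 [ 4.2 14.  20.5] [ 4.2  7.6  4.3 11.9] fullslide 4.2
16 [ 4.  13.5 18. ] [4.2 8.3 4.  7.2] fullslide 4.0
13 [ 3.4  9.  15. ] [3.8 5.3 3.4 3.6] fullslide 3.1
10 [ 3.3  6.  12. ] [3.3 3.9 3.4 5.3] fullslide -1.9
7 [3.2 3.5 9.5] [3.4 3.2 3.2 3.5] fullslide -2.0
4 [3.2 2.  7. ] [3.5 3.6 3.2 3.3] fullslide -3.0
2 [3.3 0.5 5. ] [3.3 3.5 3.6 4.4] fullslide -2.5
0 [ 3.5 -1.   3.5] [3.5 3.5 3.5 5.5] fullslide -2.5
```

```bash
cat > tgt.py <<'E'
from h import *
bx,by,yw=538.4,340.3,0.014
W=[(25,80,55.6),(25,40,37),(25,16.5,26),(22,15.5,23.5),(19,14,20.5),(16,12.5,18),(13,9,15),(10,6,12),(7,3.5,9.5),(4,2,7),(2,.5,5),(0,-.5,3.5),(0,-.5,0)]
def tcp(t,px,pz,d=13,e=.4):
    th=np.radians(t); x=px-d*np.sin(th)+e*np.cos(th); z=pz+8+d*np.cos(th)+e*np.sin(th)
    return np.array([bx+x*np.cos(yw),by+x*np.sin(yw),z])
def avg(n=8):
    P=[];Q=[]
    for i in range(n): manip.camera('side'); s=manip.read_state(); P.append(s['eef_pos']);Q.append(s['eef_rot'])
    return np.mean(P,0),Ro.from_euler('xyz',Q).mean(),s
def R_t(t): return Ro.from_euler('z',yw)*Ro.from_euler('y',-t,degrees=True)*Ro.from_euler('xyz',[np.pi,0,np.pi])
if __name__=='__main__':
    p,R,s=avg(); print(s['clock'],p.round(1),R.as_euler('xyz').round(4),s['finger_gap'],s['wrist_force'].round(1))
    for w in W:
        q=tcp(*w); rv=(R_t(w[0])*R.inv()).as_rotvec(degrees=True)/90
        print(w,q.round(1),((q-p)/120).round(3),rv.round(4))
E
python3 tgt.py
```

```text
15.5833 [596.2 337.3 193. ] [ 3.1416e+00  2.0000e-04 -3.1282e+00] 53.88451938375452 [-0.2  0.4 -2.4]
(25, 80, 55.6) [613.3 341.3  75.6] [ 0.142  0.033 -0.979] [ 0.0038 -0.2776  0.0004]
(25, 40, 37) [573.3 340.8  57. ] [-0.191  0.029 -1.134] [ 0.0038 -0.2776  0.0004]
(25, 16.5, 26) [549.8 340.5  46. ] [-0.387  0.026 -1.225] [ 0.0038 -0.2776  0.0004]
(22, 15.5, 23.5) [549.4 340.5  43.7] [-0.39   0.026 -1.244] [ 0.0033 -0.2443  0.0004]
(19, 14, 20.5) [548.5 340.4  40.9] [-0.397  0.026 -1.267] [ 0.0029 -0.211   0.0004]
(16, 12.5, 18) [547.7 340.4  38.6] [-0.404  0.026 -1.287] [ 0.0024 -0.1776  0.0004]
(13, 9, 15) [544.9 340.4  35.8] [-0.428  0.026 -1.31 ] [ 0.002  -0.1443  0.0004]
(10, 6, 12) [542.5 340.4  32.9] [-0.447  0.025 -1.334] [ 0.0015 -0.111   0.0004]
(7, 3.5, 9.5) [540.7 340.3  30.5] [-0.462  0.025 -1.355] [ 0.0011 -0.0777  0.0004]
(4, 2, 7) [539.9 340.3  28. ] [-0.469  0.025 -1.375] [ 0.0006 -0.0443  0.0004]
(2, 0.5, 5) [538.8 340.3  26. ] [-0.478  0.025 -1.392] [ 0.0003 -0.0221  0.0004]
(0, -0.5, 3.5) [538.3 340.3  24.5] [-0.482  0.025 -1.404] [-0.      0.0001  0.0004]
(0, -0.5, 0) [538.3 340.3  21. ] [-0.482  0.025 -1.433] [-0.      0.0001  0.0004]
```

```bash
cat > edge.py <<'E'
from h import *
import sys
from scipy.ndimage import gaussian_filter1d as gf
from tgt import avg
def edge(c,r0,r1,u,w=6):
    p=cv2.cvtColor(np.ascontiguousarray(c['frame']),cv2.COLOR_RGB2LAB).astype(float)[r0:r1].mean(0)
    g=np.linalg.norm(gf(p,1,axis=0,order=1),axis=1); a=int(u)-w; k=a+g[a:a+2*w].argmax()
    y=g[k-1:k+2]; return k+0.5+0.5*(y[0]-y[2])/(y[0]-2*y[1]+y[2])
if __name__=='__main__':
    avg(4); c=save('wrist','wb4'); b=load('wb3')
    for n,c,dx in (('wb3',b,0),('wb4',c,-1.5)):
        L=[edge(c,94,110,u+dx) for u in(280,363)]; F=[edge(c,158,174,u+dx) for u in (287.7,354.3)]; P=[edge(c,195,215,u) for u in(253,378)]
        print(n,np.round(L+F+P,2))
        for nm,e,r,z in(('lip',L,102,64),('floor',F,166,8),('pile',P,205,223)): print(nm,[atz(c,(u,r),z).round(1).tolist() for u in e],atz(c,(np.mean(e),r),z).round(2))
E
python3 edge.py; python3 -c "
from h import *; s=manip.read_state(); print(s['eef_pos'],s['eef_rot'])"
```

```text
wb3 [280.02 363.61 287.21 355.22 252.11 378.59]
lip [[482.4, 304.4, 64.0], [481.8, 374.4, 64.0]] [482.08 339.38  64.  ]
floor [[535.7, 305.2, 8.0], [535.0, 375.7, 8.0]] [535.37 340.46   8.  ]
pile [[548.0, 308.1, 223.0], [547.5, 361.4, 223.0]] [547.76 334.79 223.  ]
wb4 [277.79 361.38 285.29 353.21 252.13 378.61]
lip [[481.7, 304.4, 64.0], [480.8, 374.4, 64.0]] [481.26 339.42  64.  ]
floor [[535.0, 305.4, 8.0], [534.1, 375.8, 8.0]] [534.53 340.57   8.  ]
pile [[547.3, 310.3, 223.0], [546.5, 363.6, 223.0]] [546.9  336.93 223.  ]
[595.91405581 338.10951438 192.78495568] [-3.14156046e+00 -6.26178939e-07 -3.12681649e+00]
```

jog_arm(series=[[0.143, 0.03, 0, 0.001, -0.07, 0, 0.8], [0.143, 0.03, 0, 0.002, -0.14, 0, 0.8], [0.143, 0.03, -0.2, 0.003, -0.21, 0, 0.8], [0.143, 0.03, -0.45, 0.004, -0.278, 0, 0.8], [0.143, 0.03, -0.7, 0.004, -0.278, 0, 0.8], [0.143, 0.03, -0.9, 0.004, -0.278, 0, 0.8], [0.143, 0.03, -0.98, 0.004, -0.278, 0, 0.8], [0.143, 0.03, -0.98, 0.004, -0.278, 0, 0.8]])

```text
clock: 16.5
eef_pos: [612.3, 341.2, 72.9]
eef_rot: [-3.139, 0.433, -3.126]
wrist_force: [0.1, -1.6, -2.7]
finger_gap: 53.4
finger_force: 50.0
```

```bash
sed -i 's/by,yw=538.4,340.3/by,yw=538.4,340.6/' tgt.py; python3 tgt.py | head -8; python3 -c "
from h import *
c=save('wrist','wb5'); print(proj(c,[[538.4-45.5,340+35,64],[538.4-45.5,340-35,64]]))"
```

```text
16.9 [613.8 341.9  76.7] [ 3.1408  0.4383 -3.1275] 53.9471282369315 [-0.  -0.2 -3. ]
(25, 80, 55.6) [613.3 341.6  75.6] [-0.004 -0.002 -0.009] [-0.0005  0.0012 -0.0003]
(25, 40, 37) [573.3 341.1  57. ] [-0.337 -0.007 -0.164] [-0.0005  0.0012 -0.0003]
(25, 16.5, 26) [549.8 340.8  46. ] [-0.533 -0.01  -0.256] [-0.0005  0.0012 -0.0003]
(22, 15.5, 23.5) [549.4 340.8  43.7] [-0.536 -0.01  -0.275] [-0.001   0.0346 -0.0003]
(19, 14, 20.5) [548.5 340.7  40.9] [-0.543 -0.01  -0.298] [-0.0014  0.0679 -0.0003]
(16, 12.5, 18) [547.7 340.7  38.6] [-0.551 -0.01  -0.317] [-0.0019  0.1012 -0.0003]
(13, 9, 15) [544.9 340.7  35.8] [-0.574 -0.01  -0.341] [-0.0024  0.1346 -0.0002]
[[416.95173441  22.99702179]
 [215.59326316  19.81550712]]
```

```bash
python3 -c "
from edge import *
from tgt import *
s=manip.read_state(); c=save('wrist','wb6')
T=Ro.from_euler('xyz',s['eef_rot']); p=s['eef_pos']
# pile points in tool frame: tool x=-u, tool z=-n ; top at 30 above TCP
for tx in (40,30,20):
    X=[p+T.apply([tx,sy,-30]) for sy in(-27,27)]; q=proj(c,X); r=int(q[:,1].mean()); e=[edge(c,r-3,r+3,q[i,0],9) for i in(0,1)]
    print('pile',tx,q.round(1).tolist(),np.round(e,2), 'mid err px',np.mean(e)-q[:,0].mean(), 'px/mm',(q[1,0]-q[0,0])/54)
for bx_ in(-60,-54,-48):
    X=np.array([[bx+bx_*np.cos(yw)-sy*np.sin(yw),by+bx_*np.sin(yw)+sy*np.cos(yw),64] for sy in(-35,35)]); q=proj(c,X); r=int(q[:,1].mean())
    if r<2: continue
    e=[edge(c,r-1,r+2,q[i,0],10) for i in(0,1)]
    print('lip',bx_,q.round(1).tolist(),np.round(e,2),'mid err px',np.mean(e)-q[:,0].mean(),'px/mm',(q[1,0]-q[0,0])/70)
# lip inner edge rows
g=cv2.cvtColor(np.ascontiguousarray(c['frame']),cv2.COLOR_RGB2GRAY).astype(float)
for u in (250,290,340,390): print(u,proj(c,[[bx-45.5,by,64]])[0].round(1),g[0:60,u-4:u+5].mean(1).round(0)[10:45:2].tolist())
"
```

```text
pile 40 [[253.6, 226.1], [379.6, 226.0]] [253.43 377.85] mid err px -0.989614107776049 px/mm 2.334003668556244
pile 30 [[254.6, 248.7], [378.6, 248.6]] [254.54 374.84] mid err px -1.943333252095158 px/mm 2.2967703680661224
pile 20 [[255.6, 270.5], [377.7, 270.5]] [255.42 375.98] mid err px -0.9373745244482734 px/mm 2.260706346521541
lip -48 [[214.5, 13.2], [418.8, 13.1]] [214.24 414.75] mid err px -2.1290744836124986 px/mm 2.9185644839989755
250 [318.4  21.8] [124.0, 123.0, 118.0, 111.0, 99.0, 82.0, 83.0, 99.0, 116.0, 126.0, 126.0, 127.0, 127.0, 128.0, 128.0, 128.0, 128.0, 129.0]
290 [318.4  21.8] [208.0, 205.0, 190.0, 157.0, 122.0, 112.0, 115.0, 115.0, 115.0, 115.0, 115.0, 115.0, 117.0, 116.0, 117.0, 116.0, 116.0, 115.0]
340 [318.4  21.8] [210.0, 207.0, 186.0, 151.0, 116.0, 116.0, 117.0, 117.0, 117.0, 117.0, 118.0, 117.0, 118.0, 118.0, 118.0, 118.0, 118.0, 118.0]
390 [318.4  21.8] [211.0, 205.0, 181.0, 144.0, 116.0, 122.0, 122.0, 120.0, 112.0, 133.0, 215.0, 224.0, 221.0, 220.0, 223.0, 226.0, 227.0, 229.0]
```

jog_arm(series=[[-0.1, -0.004, -0.05, 0, 0.001, 0, 0.8], [-0.22, -0.006, -0.106, 0, 0.001, 0, 0.8], [-0.341, -0.008, -0.164, 0, 0.001, 0, 0.8], [-0.42, -0.009, -0.201, 0, 0.001, 0, 0.8], [-0.49, -0.01, -0.234, 0, 0.001, 0, 0.8], [-0.537, -0.011, -0.256, 0, 0.001, 0, 0.8], [-0.537, -0.011, -0.256, 0, 0.001, 0, 0.8], [-0.537, -0.011, -0.256, 0, 0.001, 0, 0.8]])

```text
clock: 17.67
eef_pos: [549.0, 340.5, 44.8]
eef_rot: [3.141, 0.436, -3.127]
wrist_force: [-0.6, 1.2, -1.8]
finger_gap: 53.8
finger_force: 50.0
```

```bash
sed -i 's/by,yw=538.4,340.6/by,yw=537.9,340.5/' tgt.py; python3 tgt.py; python3 -c "
from h import *; print(manip.read_state()['moment'])"
```

```text
18.0667 [549.1 340.3  44.8] [ 3.1414  0.4356 -3.1273] 53.7486906354567 [-0.3 -0.  -2.6]
(25, 80, 55.6) [612.8 341.5  75.6] [0.53  0.01  0.257] [-0.0001 -0.0005 -0.0002]
(25, 40, 37) [572.8 341.   57. ] [0.197 0.005 0.102] [-0.0001 -0.0005 -0.0002]
(25, 16.5, 26) [549.3 340.7  46. ] [0.001 0.003 0.01 ] [-0.0001 -0.0005 -0.0002]
(22, 15.5, 23.5) [548.9 340.7  43.7] [-0.002  0.003 -0.009] [-0.0006  0.0329 -0.0002]
(19, 14, 20.5) [548.  340.6  40.9] [-0.009  0.002 -0.032] [-0.0011  0.0662 -0.0002]
(16, 12.5, 18) [547.2 340.6  38.6] [-0.016  0.002 -0.051] [-0.0015  0.0995 -0.0002]
(13, 9, 15) [544.4 340.6  35.8] [-0.04   0.002 -0.075] [-0.002   0.1329 -0.0002]
(10, 6, 12) [542.  340.6  32.9] [-0.059  0.002 -0.099] [-0.0025  0.1662 -0.0002]
(7, 3.5, 9.5) [540.2 340.5  30.5] [-0.074  0.002 -0.119] [-0.0029  0.1995 -0.0002]
(4, 2, 7) [539.4 340.5  28. ] [-0.081  0.001 -0.14 ] [-3.400e-03  2.329e-01 -2.000e-04]
(2, 0.5, 5) [538.3 340.5  26. ] [-0.09   0.001 -0.156] [-3.700e-03  2.551e-01 -2.000e-04]
(0, -0.5, 3.5) [537.8 340.5  24.5] [-0.094  0.001 -0.169] [-4.000e-03  2.773e-01 -2.000e-04]
(0, -0.5, 0) [537.8 340.5  21. ] [-0.094  0.001 -0.198] [-4.000e-03  2.773e-01 -2.000e-04]
[ 0.0251983   0.44635921 -0.00245616]
```

jog_arm(series=[[-0.002, 0.003, -0.009, -0.001, 0.033, 0, 0.8], [-0.009, 0.002, -0.032, -0.001, 0.066, 0, 0.8], [-0.016, 0.002, -0.051, -0.002, 0.1, 0, 0.8], [-0.04, 0.002, -0.075, -0.002, 0.133, 0, 0.8], [-0.04, 0.002, -0.075, -0.002, 0.133, 0, 0.8], [-0.059, 0.002, -0.099, -0.0025, 0.166, 0, 0.8], [-0.059, 0.002, -0.099, -0.0025, 0.166, 0, 0.8], [-0.059, 0.002, -0.099, -0.0025, 0.166, 0, 0.8]])

```text
clock: 18.73
eef_pos: [541.9, 340.4, 32.5]
eef_rot: [-3.141, 0.177, -3.127]
wrist_force: [-0.6, 0.9, -1.4]
finger_gap: 53.8
finger_force: 50.0
```

```bash
python3 tgt.py | sed -n '1p;9,14p'
```

```text
19.1333 [541.5 340.6  32.7] [-3.1412  0.1756 -3.1267] 53.59426749685312 [ 0.   0.4 -3. ]
(10, 6, 12) [542.  340.6  32.9] [ 0.004 -0.     0.002] [ 0.0002  0.0007 -0.0005]
(7, 3.5, 9.5) [540.2 340.5  30.5] [-0.011 -0.001 -0.019] [-0.0003  0.034  -0.0005]
(4, 2, 7) [539.4 340.5  28. ] [-0.018 -0.001 -0.039] [-0.0008  0.0673 -0.0005]
(2, 0.5, 5) [538.3 340.5  26. ] [-0.026 -0.001 -0.056] [-0.0011  0.0895 -0.0005]
(0, -0.5, 3.5) [537.8 340.5  24.5] [-0.031 -0.001 -0.068] [-0.0014  0.1118 -0.0005]
(0, -0.5, 0) [537.8 340.5  21. ] [-0.031 -0.001 -0.097] [-0.0014  0.1118 -0.0005]
```

jog_arm(series=[[-0.006, 0, -0.01, 0, 0.017, 0, 0.8], [-0.011, -0.001, -0.019, 0, 0.034, 0, 0.8], [-0.015, -0.001, -0.029, -0.0005, 0.05, 0, 0.8], [-0.018, -0.001, -0.039, -0.001, 0.067, 0, 0.8], [-0.026, -0.001, -0.056, -0.001, 0.09, 0, 0.8], [-0.031, -0.001, -0.068, -0.001, 0.112, 0, 0.8], [-0.031, -0.001, -0.068, -0.001, 0.112, 0, 0.8], [-0.031, -0.001, -0.068, -0.001, 0.112, 0, 0.8]])

```text
clock: 19.8
eef_pos: [538.1, 340.3, 24.2]
eef_rot: [3.141, -0.001, -3.127]
wrist_force: [-0.6, 0.3, -2.1]
finger_gap: 53.4
finger_force: 50.0
```

```bash
python3 tgt.py | sed -n '1p;13,14p'
```

```text
20.2 [537.8 340.5  24.5] [ 3.1408e+00 -8.0000e-04 -3.1268e+00] 53.82566273482863 [ 0.1  0.  -2.6]
(0, -0.5, 3.5) [537.8 340.5  24.5] [ 0. -0. -0.] [-0.0005 -0.0005 -0.0005]
(0, -0.5, 0) [537.8 340.5  21. ] [ 0.    -0.    -0.029] [-0.0005 -0.0005 -0.0005]
```

Inside with no contact at all. Now I'll lower it to the floor.

jog_arm(series=[[0, 0, -0.01, 0, 0, 0, 0.8], [0, 0, -0.015, 0, 0, 0, 0.8], [0, 0, -0.02, 0, 0, 0, 0.8], [0, 0, -0.025, 0, 0, 0, 0.8], [0, 0, -0.03, 0, 0, 0, 0.8], [0, 0, -0.03, 0, 0, 0, 0.8], [0, 0, -0.03, 0, 0, 0, 0.8]])

```text
clock: 20.78
eef_pos: [537.9, 340.5, 20.9]
eef_rot: [3.141, -0.001, -3.127]
wrist_force: [-1.4, 0.1, -1.0]
finger_gap: 53.8
finger_force: 50.0
```

```bash
python3 tgt.py | sed -n '1p'
```

```text
21.1833 [537.9 340.5  20.9] [ 3.1407e+00 -1.5000e-03 -3.1270e+00] 53.64930296034923 [-1.6 -0.4 -0.3]
```

jog_arm(series=[[0, 0, -0.005, 0, 0, 0, 0.8], [0, 0, -0.005, 0, 0, 0, 0.8], [0, 0, -0.005, 0, 0, 0, 0.8]])

```text
clock: 21.43
eef_pos: [537.9, 340.5, 20.9]
eef_rot: [3.141, -0.001, -3.127]
wrist_force: [-4.7, -2.8, 6.4]
finger_gap: 53.8
finger_force: 50.0
```

jog_arm(series=[[0, 0, 0, 0, 0, 0, 0.4], [0, 0, 0, 0, 0, 0, 0.3], [0, 0, 0, 0, 0, 0, 0.15], [0, 0, 0, 0, 0, 0, 0.1], [0, 0, 0, 0, 0, 0, 0.1], [0, 0, 0, 0, 0, 0, 0.1], [0, 0, 0, 0, 0, 0, 0.1]])

```text
clock: 22.02
eef_pos: [537.9, 340.4, 20.2]
eef_rot: [3.141, -0.002, -3.127]
wrist_force: [-0.2, -1.1, 1.8]
finger_gap: 84.6
finger_force: 0.0
```

jog_arm(series=[[0, 0, 0.1, 0, 0, 0, 0.1], [0, 0, 0.3, 0, 0, 0, 0.1], [0, 0, 0.6, 0, 0, 0, 0.1], [0, 0, 0.9, 0, 0, 0, 0.1], [0, 0, 1, 0, 0, 0, 0.1], [0, 0, 1, 0, 0, 0, 0.1]])

```text
clock: 22.52
eef_pos: [539.2, 341.2, 145.1]
eef_rot: [3.138, 0.005, -3.127]
wrist_force: [-0.1, 1.0, -0.7]
finger_gap: 84.9
finger_force: 0.0
```

jog_arm(series=[[0.1, 0, 0.3, 0, 0, 0, 0.1], [0.3, 0, 0.5, 0, 0, 0, 0.1], [0.5, 0, 0.6, 0, 0, 0, 0.1], [0.5, 0, 0.6, 0, 0, 0, 0.1], [0.5, 0, 0.6, 0, 0, 0, 0.1], [0.5, 0, 0.6, 0, 0, 0, 0.1]])

```text
clock: 23.02
eef_pos: [597.0, 340.3, 210.3]
eef_rot: [-3.141, -0.004, -3.127]
wrist_force: [-0.6, 0.7, 0.5]
finger_gap: 84.4
finger_force: 0.0
```

Run:
```python
from edge import *
from tgt import *
p,R,s=avg(4); print(s['clock'],p.round(1),s['finger_gap'],s['wrist_force'].round(1))
c=save('wrist','wf'); save('side','sf')
f=np.ascontiguousarray(c['frame'])
X=np.array([[bx+x*np.cos(yw)-y*np.sin(yw),by+x*np.sin(yw)+y*np.cos(yw),z] for x,y,z in[(-45.5,27,51),(-45.5,-27,51),(56,-27,51),(56,27,51)]])
print(proj(c,X).round(1).tolist())
h=cv2.cvtColor(f,cv2.COLOR_RGB2HSV)
m=cv2.inRange(h,(3,110,40),(14,255,255)); m[300:]=0
u=proj(c,X).mean(0).astype(int); n,l,st,_=cv2.connectedComponentsWithStats(m); print(u,h[u[1],u[0]],st[l[u[1],u[0]]])
k=l[u[1],u[0]]
for r in range(st[k][1]+4,st[k][1]+st[k][3]-2,14):
    x=np.where(l[r]==k)[0]; print(r,x.min(),x.max()+1,[atz(c,(q,r),51).round(1).tolist() for q in(x.min(),x.max()+1)])
# side: pile extents
c=load('sf'); print(proj(c,X).round(1).tolist())
```

```text
23.2167 [597.  340.5 211.1] 84.4403752326625 [-0.3 -0.3  0.2]
[[345.7, 119.4], [288.0, 119.5], [290.0, 225.9], [343.6, 225.9]]
[316 172] [ 12 162 211] [ 287  118   59  109 5925]
122 288 345 [[495.0, 312.8, 51.0], [494.3, 366.3, 51.0]]
136 288 346 [[507.6, 312.7, 51.0], [506.9, 367.7, 51.0]]
150 288 345 [[520.4, 312.7, 51.0], [519.7, 367.2, 51.0]]
164 289 344 [[533.5, 313.6, 51.0], [532.8, 366.7, 51.0]]
178 289 344 [[546.8, 313.5, 51.0], [546.1, 367.1, 51.0]]
192 290 344 [[560.3, 314.4, 51.0], [559.6, 367.6, 51.0]]
206 289 344 [[574.2, 313.4, 51.0], [573.4, 368.0, 51.0]]
220 290 344 [[588.3, 314.3, 51.0], [587.5, 368.5, 51.0]]
[[263.0, 131.5], [267.0, 143.5], [297.0, 136.3], [292.6, 124.5]]
```

```bash
python3 -c "
from cell import manip
print(manip.sign_off())"
```

```text
the job is handed in; nothing more can be done
None
```

The pile of three boards was drawn out, set down clear of the stand, taken again by its middle and put in the wooden box lip end first. It measured flat on the floor (final check by image measurement, not by eye), and I handed it in at about 23 s.

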